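Snap the preserving jar shut and hold it up to the camera

TASK

One of the two jars of nuts still has its clasp sticking out: with the jar standing on the worktop, press that clasp down until it snaps shut and stays shut. Then pick that jar up and show it to the camera on the tripod: upright, in the air straight in front of the lens and about 20 cm from it, the middle of the jar level with the lens and the clasp facing the lens. Finish while still holding it there, at rest; on the way do not tip the jar over, bump the camera or shift the other jar, the bowl or the pepper mill.

Things in the scene. Friction and masses are not known exactly. Their poses are not given: they have to be found in the camera images.
- jar: the jar to shut: round clip-top glass jar of nuts, lid lying on its rubber ring, 107 mm high, 0.5 to 0.8 kg, loose. Origin: centre of its underside; z up. Body 84 mm across to 60 mm up, shoulder to 75 mm, then neck, rim and lid one cylinder 62 mm across, 75 to 103 mm up: grip there, fingers on the +y and -y sides (wire hinge at +x). The clasp is at -x and faces along -x.
- clasp (a joint): the jar's sprung clasp: flat steel lever 40 mm long, 26 wide, hinge level (along the jar's y), 36 mm in front of the jar's axis, 86 mm above its underside. Value in rad grows as the end goes down: 0 open, sticking out and 35 deg up; 0.61 level. Below 0.96 it springs back (about 6 N at its middle moves it); past that it snaps on to 1.83, shut, hanging down by the jar, and stays.
- clasp_tip (a point): the free end of that clasp lever, middle of its edge
- jar_mid (a point): the middle of the jar: on its axis, 53 mm above its underside; axes as the jar's
- camera: black compact camera on a three-legged tabletop tripod, fixed, 240 mm high; legs reach 82 mm from its centre. Origin: on the worktop under the camera's middle; its lens looks level along its -x axis
- lens (a point): centre of the front glass of the lens, 190 mm above the worktop and 73 mm in front of the camera's origin; axes as the camera's, so the lens looks along -x. The 20 cm are counted from here to the jar's middle
- jar_shut: bystander: a jar of the same kind and size whose clasp is already shut (hangs down). Origin: centre of its underside, clasp at its -x
- bowl: bystander: white bowl of nuts, 140 mm across, 45 mm high; origin: centre of its underside
- mill: bystander: turned dark wood pepper mill, 58 mm across, 160 mm high; origin: centre of its underside

How it is judged:
By the outcome, as a careful person would: the job done as asked, in the order asked, and still so for the second after the job is handed in, while the arm keeps its last pose, push and grip.
It also fails if it takes over 45 s, if anything falls off the work surface, if the arm or the gripper's body presses on something with over 40 N, if the wrist force passes 120 N, or if a joint passes its speed limit or range.

ROBOT

A 6-joint arm with a two-finger parallel gripper is mounted at the origin on the work surface. World frame = base frame: x ahead of the robot, y to its left, z up, the work surface at z = 0. Lengths are in mm, angles in rad, forces in N, time in s.
With the tool pointing down it reaches from about 300 to 775 mm from the base axis. Payload 14.6 kg.
Tool frame: the origin (TCP) lies on the centre line of the jaws, within the pads' length; the fingertips stand 19 mm ahead of it and the grasp point (between the pads) is the TCP (bot.tip_reach is the distance from the TCP to the fingertips, in mm); z points along the fingers, y is the line along which they close (so a half turn about z gives the same grasp; the last joint's range is limited). The gripper opens to 85 mm and grips with 20 to 120 N. Pads are 22 mm wide; open, the fingers measure 114 mm over their backs; the gripper's body (76 mm by 85 mm) begins 54 mm behind the grasp point. The pads swing forward as they close: fully open they stand 13 mm farther back than shut.
Start: joints at [1.04, 0.3, 1.521, -0, 1.321, -0.067], TCP at [246.038, 491.889, 250.281] pointing down, gripper open.
Joint ranges: [-3.03, 3.03], [-0.79, 2.21], [0.23, 2.52], [-1.04, 4.18], [0, 3.07], [-2.55, 2.55]. Speed limits (rad/s): [2.22, 2.22, 2.57, 3.14, 3.14, 3.14].

INTERFACE

Orientations are given as a unit quaternion [w, x, y, z].
In Python, from rig import bot gives the robot as it stands. Calls block until the motion is done:
- bot.move_to(position, orientation): joint-space move of the TCP to a pose.
- bot.servo_line(position, attitude=None, speed=150, until_force=None): straight line of the TCP; attitude=None keeps the orientation; speed is the mean speed in mm/s. With until_force (N) it stops when the force on the tool has changed by that much, and returns True; else False.
- bot.move_joints(angles): joint-space move.
- bot.move_gripper(opening, grip_force=None): finger opening in mm; grip_force is the grip in N (None keeps the last); returns when the fingers have stopped.
- bot.dwell(seconds).
- bot.ik(position, orientation): joint angles nearest the present ones, or None.
- bot.read_state(): the state.
- bot.read_camera(name): name is "scene" or "top" or "wrist"; returns a dict with "image" (420x560x3 uint8, blue, green, red), "depth" (420x560 float32, mm along the optical axis (not along the pixel's ray), 0 where there is no reading), "fovy" (degrees; the focal length in pixels is half the picture's height over the tangent of half this angle, whatever the lens; pixels are square), "cx", "cy" (the principal point, pixels), "eye" and "attitude" of the camera in the world; the wrist camera has in their place "mount" (4x4, takes a point from camera to tool coordinates, whose origin is the TCP and whose axes are the flange's). Camera axes: x right, y down, z forward; pixel columns grow to the right and rows downward; lengths in mm; the calibration is good to about 2 mm. A picture is of the moment at which its call begins: read the wrist's pose just before it.
A pose or a line that the arm cannot do raises bot.MotionError and nothing moves.
- bot.finish_job(): hands the job in; it is judged then, once.
The state is a dict: "clock": time; "joint_positions": joint angles; "qvel": joint speeds; "effort": joint torques, N m; "ee_pos": TCP position; "tool_rot": TCP orientation; "ft_force": force on the tool from outside, world axes, zero at the start; "moment": the same for the moment, N m; "grip_width": finger opening in mm; "grip_force": force on a finger pad.
Only numpy, scipy, OpenCV 4.12 (cv2) and the standard library are available. Lean on these libraries where they do the work, as an engineer would, in place of code of your own. Each camera call takes 0.05 s, during which the arm holds its last target. There are 200 camera calls.

## Working session

There is one attempt and no reset: what is moved stays moved. The work goes in short steps, each a Python script; the robot and the scene stay as the last script left them, time stands still between calls to the robot, and variables do not carry over. Pictures are saved under pics/ and viewed, at most 10 in all, crops included, and the job is handed in when it is done.

```bash
ls; mkdir -p pics; cat > h.py <<'E'
import numpy as np, cv2
from scipy.spatial.transform import Rotation as R
from rig import bot
def rot(q): return R.from_quat([q[1],q[2],q[3],q[0]])
def quat(r):
    q=r.as_quat(); return [q[3],q[0],q[1],q[2]]
def cloud(c, T=None):
    d=c["depth"]; h,w=d.shape; f=h/2/np.tan(np.radians(c["fovy"])/2)
    v,u=np.mgrid[:h,:w]
    P=np.dstack([(u-c["cx"])/f*d,(v-c["cy"])/f*d,d])
    if T is not None: P=P@T[:3,:3].T+T[:3,3]
    else: P=P@rot(c["attitude"]).as_matrix().T+np.array(c["eye"])
    P[d==0]=np.nan
    return P
E
python3 - <<'E'
from h import *
for n in("scene","top"):
    c=bot.read_camera(n); print(n,c["fovy"],c["eye"],c["attitude"],np.shape(c["attitude"]))
    np.savez("%s.npz"%n,P=cloud(c),im=c["image"]); cv2.imwrite(f"pics/{n}0.png",c["image"])
print(bot.read_state())
E
```

```text
pics
scene 48.927409456089634 [1353.93850849 -115.79629749  786.46081868] [-0.33324135  0.73131122  0.53766005 -0.25506033] (4,)
top 49.24686902481329 [ 521.00385242   82.31457629 1185.74882264] [ 0.03809204 -0.69995827  0.71298749 -0.01600804] (4,)
{'clock': 0.1, 'joint_positions': array([ 1.04040859e+00,  3.00410106e-01,  1.52153715e+00,  3.37919556e-06,
        1.32073332e+00, -6.66098980e-02]), 'qvel': array([-0.00056069, -0.00162932, -0.00281402,  0.00115421, -0.00085334,
       -0.00011097]), 'effort': array([ 8.54622831e-04, -5.44385219e+01, -3.62371874e+01,  4.62272601e-05,
        3.05521527e-03,  3.21205948e-05]), 'ee_pos': array([245.93495317, 491.7231512 , 249.77335589]), 'tool_rot': array([-1.61535545e-04,  2.29816669e-01,  9.73233786e-01, -5.19424945e-04]), 'ft_force': array([-0.03635872,  0.24268908, -0.33098434]), 'moment': array([ 0.00466249, -0.00069799, -0.01334116]), 'grip_force': 0.0, 'grip_width': 85.49803604227266}
```

View pics/scene0.png

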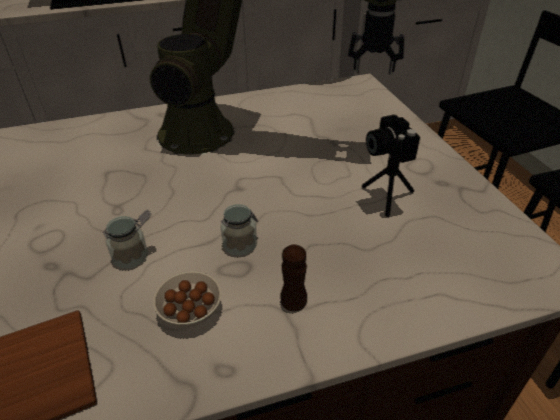

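View pics/top0.png

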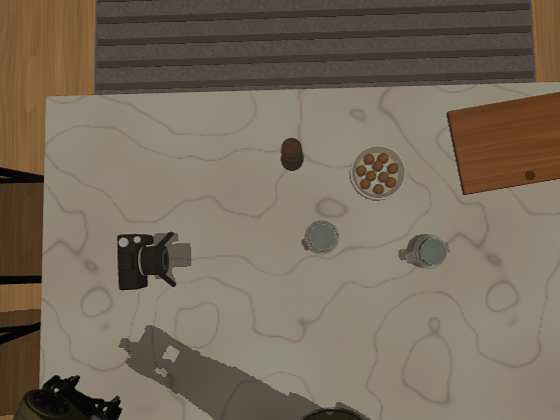

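The scene view shows the open jar at (125,240) with its clasp sticking out at (143,217); in the top view it is at (430,252) with the clasp at (405,255). The shut jar is at top (321,237), the bowl at (377,173), the mill at (291,155), and the camera at (140,262) with its lens facing right, along world -y.

```bash
python3 - <<'E'
from h import *
d=np.load("top.npz");P=d["P"];s=np.load("scene.npz")["P"]
def box(P,u0,u1,v0,v1,z0,z1):
    q=P[v0:v1,u0:u1].reshape(-1,3); q=q[np.isfinite(q[:,2])]; return q[(q[:,2]>z0)&(q[:,2]<z1)]
np.set_printoptions(precision=1,suppress=True)
for n,b in dict(jar=(395,460,225,280),shut=(295,350,215,262)).items():
    q=box(P,*b,50,140); top=box(P,*b,98,115); (c,r)=cv2.minEnclosingCircle(top[:,:2].astype(np.float32))
    print(n,len(q),np.percentile(q[:,2],[5,50,95,100]),"lid",len(top),np.median(top,0),c,r,top.min(0),top.max(0))
q=box(P,395,422,235,275,60,140); print("clasp\n",q[::max(1,len(q)//40)])
q=box(P,100,195,225,300,15,280); print("cam",q.min(0),q.max(0)); 
for z in range(20,260,20):
    k=q[(q[:,2]>=z)&(q[:,2]<z+20)]
    if len(k): print(z,len(k),k.min(0),k.max(0))
q=box(s,355,420,110,215,15,280); print("camS")
for z in range(20,260,20):
    k=q[(q[:,2]>=z)&(q[:,2]<z+20)]
    if len(k): print(z,len(k),k.min(0),k.max(0))
for n,b,z in(("bowl",(345,410,140,205),40),("mill",(275,310,130,175),130)):
    q=box(P,*b,z,200);print(n,q.min(0),q.max(0))
im=d["im"]; cv2.imwrite("pics/t1.png",np.hstack([cv2.resize(im[225:285,390:460],None,fx=5.5,fy=5.5,interpolation=2),cv2.resize(im[220:300,105:175],None,fx=5.5,fy=4.125,interpolation=2)]))
E
```

```text
jar 1084 [ 62.4 101.5 108.  113.2] lid 652 [ 512.  -234.6  104.2] (504.7350158691406, -221.95603942871094) 50.95085144042969 [ 484.2 -272.1   98. ] [ 545.1 -171.1  113.2]
shut 964 [ 61.5 101.  107.6 110.4] lid 548 [553.7  19.4 104.4] (552.9284057617188, 20.38053321838379) 32.2138557434082 [523.6 -11.6  98.1] [582.8  52.2 110.4]
clasp
 [[ 551.2 -222.9   62.4]
 [ 546.2 -221.3   67.6]
 [ 541.7 -210.4   62.7]
 [ 539.1 -211.2   68.5]
 [ 536.7 -210.6   70.5]
 [ 534.3 -208.6   68.5]
 [ 532.  -206.5   67.1]
 [ 529.6 -204.7   64.6]
 [ 527.3 -199.7   64.9]
 [ 526.8 -210.7   95.2]
 [ 524.5 -210.6   86.6]
 [ 522.3 -208.1   68.8]
 [ 520.  -201.5   66. ]
 [ 519.8 -210.6  103.3]
 [ 517.5 -206.7  100.4]
 [ 515.3 -199.2   92.8]
 [ 513.3 -177.7  104.4]
 [ 512.8 -204.5   72. ]
 [ 511.1 -175.   105.5]
 [ 510.4 -203.1   67.8]
 [ 508.8 -171.7  109.4]
 [ 508.3 -194.6   91.5]
 [ 508.1 -211.1   99.6]
 [ 506.  -191.7   93.5]
 [ 505.7 -209.7   95.9]
 [ 503.8 -188.3   97.5]
 [ 503.2 -210.5   83.7]
 [ 501.5 -184.9  101.2]
 [ 500.7 -210.6   74.2]
 [ 499.3 -181.6  105.1]
 [ 498.7 -204.9   86.6]
 [ 497.  -181.6  10
[... 557 characters left out ...]
46.3 368.8 220. ] [562.6 461.9 240. ]
240 11 [489.  430.1 240. ] [514.2 451.4 241.4]
camS
20 114 [443.  396.4  20.1] [569. 509.  40.]
40 114 [455.2 404.   40.4] [556.3 495.1  59.6]
60 117 [470.9 411.5  60.2] [542.2 480.7  80. ]
80 117 [479.1 418.8  80.2] [533.9 465.3  99.8]
100 77 [493.5 422.8 100.4] [520.1 450.4 119.9]
120 43 [491.6 423.1 120.2] [518.8 445.9 138.6]
140 18 [500.2 418.4 140.1] [561.6 459.4 159.7]
160 265 [478.  364.3 160. ] [564.8 463.  180. ]
180 388 [451.5 362.9 180. ] [564.8 460.8 199.9]
200 601 [444.8 363.8 200. ] [564.8 462.6 220. ]
220 561 [445.7 365.7 220. ] [562.8 461.1 239.6]
bowl [ 645.2 -195.6   40. ] [782.5 -57.8  54.2]
mill [734.7  65.  130.5] [780.4 111.3 163.3]
```

View pics/t1.png

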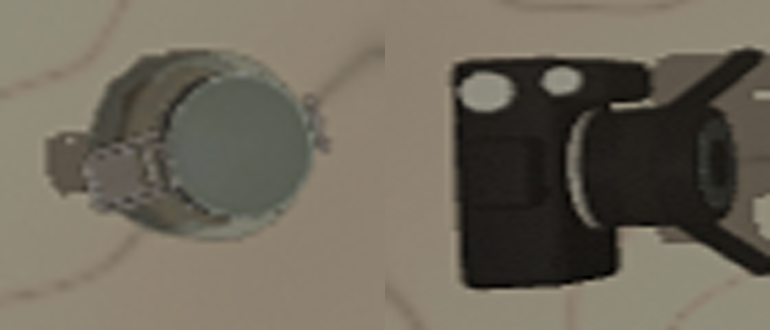

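The crop shows the clasp pointing left (top px ≈ (406,256), world +y) and the lens facing right (tip at ≈ px 170,260). The clasp tip at (~500,-175,~107) fits a radius of 69 mm and a height of 109 mm. Next I'll fit the centres and headings.

```bash
python3 - <<'E'
from h import *
from scipy.optimize import least_squares
np.set_printoptions(precision=1,suppress=True)
T=np.load("top.npz")["P"];S=np.load("scene.npz")["P"]
def flat(P): q=P.reshape(-1,3); return q[np.isfinite(q[:,2])]
t,s=flat(T),flat(S)
def near(q,c,r,z0,z1): return q[(np.hypot(*(q[:,:2]-c).T)<r)&(q[:,2]>z0)&(q[:,2]<z1)]
for n,g in(("jar",(514,-241)),("shut",(553,20))):
  for m,q in(("top",t),("scene",s)):
    g2=np.array(g,float)
    k=near(q,g2,38,99,112)
    f=lambda p:np.maximum(np.hypot(*(k[:,:2]-p).T)-31,0)
    print(n,m,len(k),np.median(k[:,2]),"enclosing",least_squares(f,g2,loss='soft_l1').x,"mean",k[np.hypot(*(k[:,:2]-g2).T)<36].mean(0), (np.percentile(k,1,0)+np.percentile(k,99,0))/2)
for m,q in(("top",t),("scene",s)):
    k=near(q,(504,-185),30,86,125); k=k[np.hypot(*(k[:,:2]-(513,-241)).T)>43]; print("clasp",m,len(k),k.mean(0),k.max(0),k.min(0), "far",k[np.argsort(-k[:,1])[:8]])
# camera
k=near(t,(505,420),90,205,245); b=k[k[:,1]>432]; print("body rect",cv2.minAreaRect(b[:,:2].astype(np.float32)))
for m,q in(("top",t),("scene",s)):
    k=near(q,(505,400),60,165,235)
    for y in range(360,425,6):
        r=k[(k[:,1]>=y)&(k[:,1]<y+6)]
        if len(r)>5:print(m,y,len(r),"x",r[:,0].min(),r[:,0].max(),"ztop",r[:,2].max())
    k=near(q,(506,437),95,16,30); print(m,"leg feet",k[k[:,0]<470].mean(0),k[k[:,0]>540].mean(0),k[k[:,1]>480].mean(0) if (k[:,1]>480).any() else None)
k=near(s,(506,437),25,95,125);print("column",k.mean(0))
E
```

```text
jar top 559 104.28833190180194 enclosing [ 514.3 -238.2] mean [ 514.4 -238.   104.4] [ 514.1 -238.3  104.8]
jar scene 408 103.57507602622564 enclosing [ 513.  -240.4] mean [ 516.5 -240.1  103.4] [ 514.1 -240.5  103.2]
shut top 539 104.52999829442115 enclosing [553.2  19.6] mean [553.   19.4 104.4] [553.2  19.3 104.3]
shut scene 382 103.91789458598333 enclosing [552.7  17.6] mean [556.3  17.1 103.7] [553.5  17.1 103.5]
clasp top 118 [ 501.8 -185.2  101. ] [ 517.8 -171.1  113.2] [ 487.7 -201.7   88.6] far [[ 501.9 -171.1  110.7]
 [ 504.2 -171.2  110.7]
 [ 499.5 -171.7  108. ]
 [ 508.8 -171.7  109.4]
 [ 511.1 -172.4  106.6]
 [ 506.5 -172.4  105.7]
 [ 492.7 -172.4  113.2]
 [ 499.6 -173.1  111.6]]
clasp scene 109 [ 500.8 -186.6   99.9] [ 518.  -171.4  110.4] [ 484.2 -203.6   86. ] far [[ 505.9 -171.4  107.8]
 [ 498.6 -173.   108.2]
 [ 504.6 -173.1  110.1]
 [ 507.1 -173.5  109.3]
 [ 508.3 -173.9  107.4]
 [ 510.9 -174.3  106.6]
 [ 489.7 -174.6  107.5]
 [ 497.1 -174.6  110.4]]
body rect ((504.3874816894531, 448.0497131347656), (116.92540740966797, 31.896587371826172), 0.09333542734384537)
to
[... 1020 characters left out ...]
ene 378 71 x 485.9838921315544 539.3061266109179 ztop 221.98325826556754
scene 384 62 x 494.83003310569086 539.5756882485879 ztop 222.76502687838047
scene 390 55 x 488.18716417918154 537.9807993166384 ztop 222.9782260962662
scene 396 114 x 493.52947470055585 561.8354372249587 ztop 222.617865143779
scene 402 141 x 492.9219945396727 563.1056653907118 ztop 222.7889150429712
scene 408 107 x 453.23254818433145 563.5443167177016 ztop 227.66447246856694
scene 414 159 x 448.52583914288016 561.35440190099 ztop 227.745701378783
scene 420 128 x 448.858971329542 560.5797959756813 ztop 234.79918111934398
scene leg feet [451.5 400.7  22.9] [563.4 406.2  22.9] [504.6 502.1  22.8]
column [512.3 432.7 109.6]
```

```bash
cat >> h.py <<'E'
J=np.array([513.8,-239.4]); A=np.radians(102)
def down(a):
    "tool down, closing line along jar y for clasp heading a; nearer of the two half turns"
    y=np.array([np.sin(a),-np.cos(a),0]); z=np.array([0,0,-1.]); out=[]
    for s in(1,-1):
        out.append(R.from_matrix(np.c_[np.cross(s*y,z),s*y,z]))
    return out
def best(p,a):
    q0=bot.read_state()["joint_positions"]; c=[]
    for r in down(a):
        k=bot.ik(list(p),quat(r))
        if k is not None: c.append((abs(k[5]),r,k))
    m=min(c,key=lambda t:t[0]); return quat(m[1]),m[2]
E
python3 - <<'E'
from h import *
np.set_printoptions(precision=2,suppress=True)
print("reach",bot.tip_reach)
d=np.array([np.cos(A),np.sin(A)]); p=J+66*d
q,k=best([*p,180],A); print(p,k)
bot.move_gripper(0)
bot.move_to([*p,180],q)
s=bot.read_state();print(s["clock"],s["ee_pos"],s["grip_width"],s["ft_force"])
bot.servo_line([*p,135],speed=100)
f0=bot.read_state()["ft_force"]
for z in range(130,81,-5):
    h=bot.servo_line([*p,z],speed=40,until_force=25)
    s=bot.read_state();print(z,h,s["ee_pos"],s["ft_force"]-f0)
    if h:break
c=bot.read_camera("scene");cv2.imwrite("pics/s1.png",cv2.resize(c["image"][150:300,60:260],None,fx=3.5,fy=3.5))
print(s["clock"])
E
```

```text
reach 19.0
[ 500.08 -174.84] [-0.41  0.32  1.66 -0.    1.16 -0.61]
3.4083 [ 500.32 -174.25  180.08] -0.013593324111844954 [-1.19  0.04 -0.76]
130 False [ 500.2  -174.87  130.22] [-0.3  -0.46 -0.87]
125 False [ 500.29 -174.74  125.31] [-0.23  1.92  2.89]
120 False [ 500.16 -174.93  120.12] [0.17 0.78 0.92]
115 False [ 499.97 -174.99  114.73] [ 0.42 -1.38  0.83]
110 False [ 499.88 -174.84  109.62] [-0.6  -1.18  0.7 ]
105 False [ 499.94 -174.77  104.67] [ 0.29  1.03 -0.49]
100 False [ 499.9  -174.77   99.63] [-0.28 -0.39 -1.12]
95 False [ 499.94 -174.77   94.71] [-0.39 -1.66 -1.28]
90 False [ 499.94 -174.81   89.7 ] [-0.27  0.03 -1.25]
85 False [ 499.95 -174.81   84.72] [-0.73 -0.71 -0.47]
6.7583
```

View pics/s1.png

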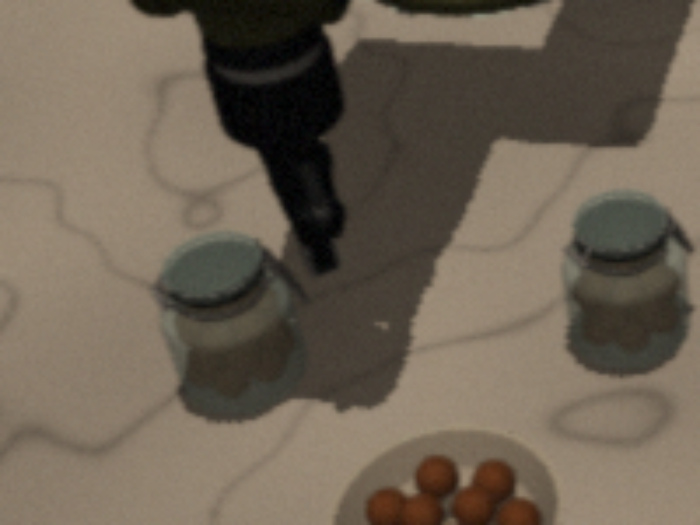

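In the crop, the clasp at (285,270) now hangs down like the one on the shut jar at (675,230). I'll retreat, check it with depth, re-measure the jar and pre-position above it.

```bash
python3 - <<'E'
from h import *
from scipy.optimize import least_squares
np.set_printoptions(precision=1,suppress=True)
s=bot.read_state();p=s["ee_pos"]
bot.servo_line([p[0],p[1]+15,p[2]+95],speed=200)
# stand aside for the cameras
q,k=best([440,-60,260],A); bot.move_to([440,-60,260],q); bot.move_gripper(85)
ims=[]
for n in("top","scene"):
    c=bot.read_camera(n);P=cloud(c).reshape(-1,3);P=P[np.isfinite(P[:,2])]
    r=np.hypot(*(P[:,:2]-J).T)
    k=P[(r<36)&(P[:,2]>99)&(P[:,2]<112)]
    print(n,len(k),least_squares(lambda p:np.maximum(np.hypot(*(k[:,:2]-p).T)-31,0),J,loss='soft_l1').x,(np.percentile(k,1,0)+np.percentile(k,99,0))/2)
    g=P[(r>43)&(r<75)&(P[:,2]>35)&(P[:,2]<125)];print("outside body",len(g),g.mean(0) if len(g) else "",g[:,2].max() if len(g) else "")
    im=c["image"]; ims.append(cv2.resize(im[225:285,390:460] if n=="top" else im[200:270,90:160],(350,350)))
cv2.imwrite("pics/c1.png",np.hstack(ims));print(bot.read_state()["clock"])
E
```

```text
top 560 [ 514.2 -238.6] [ 513.6 -238.6  104.6]
outside body 65 [ 504.4 -194.8   61.4] 75.68363217164756
scene 414 [ 513.2 -239.8] [ 514.5 -240.3  103.3]
outside body 30 [ 510.6 -201.3   58. ] 70.8134542271955
8.95
```

View pics/c1.png

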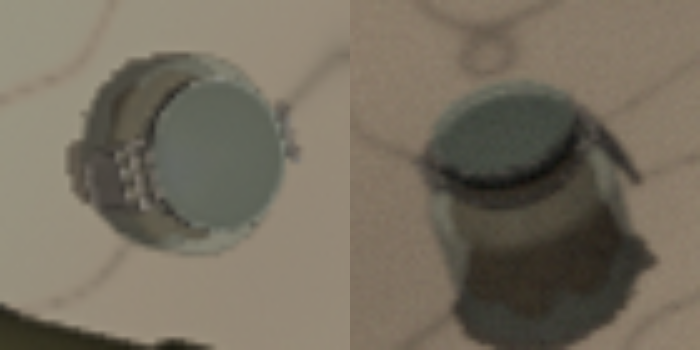

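Both views show the clasp hanging shut at the left and right edges, and the jar hasn't moved. Now grip, lift and present it.

```bash
python3 - <<'E'
from h import *
np.set_printoptions(precision=2,suppress=True)
q,k=best([*J,200],A); print(k)
bot.move_to([*J,200],q)
print(bot.servo_line([*J,96],speed=120,until_force=15))
s=bot.read_state();print(s["ee_pos"],s["ft_force"])
bot.move_gripper(50,70)
s=bot.read_state();print(s["grip_width"],s["grip_force"],s["ft_force"])
bot.servo_line([*J,126],speed=60)
s=bot.read_state();print(s["clock"],s["grip_width"],s["grip_force"],s["ft_force"],s["ee_pos"])
E
```

```text
[-0.5   0.38  1.53 -0.    1.23 -0.71]
False
[ 514.18 -239.48   96.85] [ 0.81 -0.08 -0.13]
60.17664944503459 75.27599215507507 [-3.39  1.    9.2 ]
11.8 59.98052371024568 76.54935479164124 [-0.    0.25 -5.06] [ 513.69 -239.34  125.88]
```

```bash
python3 - <<'E'
from h import *
np.set_printoptions(precision=1,suppress=True)
B=np.radians(92)
bot.servo_line([*J,275],speed=120)
q,k=best([515,164,275],B); print(k)
bot.servo_line([515,60,275],attitude=q,speed=110)
bot.servo_line([515,164,275],speed=90)
bot.servo_line([515,164,233],speed=60)
bot.dwell(0.4)
s=bot.read_state();print(s["clock"],s["ee_pos"],s["grip_width"],s["grip_force"],s["ft_force"],rot(s["tool_rot"]).as_matrix())
T=[]
for n in("scene","top"):
    c=bot.read_camera(n);P=cloud(c);cv2.imwrite(f"pics/f{n}.png",c["image"]);np.save(f"f{n}.npy",P)
    P=P.reshape(-1,3);P=P[np.isfinite(P[:,2])]
    k=P[(np.hypot(*(P[:,:2]-[515,164]).T)<75)&(P[:,2]>110)&(P[:,2]<245)]
    for z in range(125,245,10):
        g=k[(k[:,2]>=z)&(k[:,2]<z+10)]
        if len(g)>4:print(n,z,len(g),g.min(0),g.max(0))
    for nm,c0 in(("shut",(553,19)),):
        g=P[(np.hypot(*(P[:,:2]-c0).T)<40)&(P[:,2]>99)&(P[:,2]<112)];print(nm,len(g),(g.min(0)+g.max(0))/2 if len(g) else '')
E
```

```text
[ 0.2  0.3  1.5 -0.   1.4  0.2]
18.625 [515.  164.  233.1] 60.46615769763162 76.50218367576599 [-0.6  0.5 -5. ] [[-0.  1.  0.]
 [ 1.  0.  0.]
 [ 0.  0. -1.]]
scene 135 80 [512.7 121.  135.3] [557.9 197.  144.8]
scene 145 116 [512.4 120.7 145. ] [558.1 195.7 155. ]
scene 155 125 [512.4 120.2 155. ] [558.4 196.4 164.8]
scene 165 125 [514.3 120.9 165. ] [558.7 203.2 174.9]
scene 175 129 [505.2 120.5 175. ] [558.9 201.4 184.9]
scene 185 149 [498.7 120.4 185.1] [556.8 211.2 194.9]
scene 195 223 [498.8 121.2 195. ] [556.5 207.5 204.9]
scene 205 176 [498.2 126.1 205.1] [551.3 204.1 214.6]
scene 215 97 [504.6 123.8 215.9] [553.3 201.3 225. ]
scene 225 118 [504.7 123.8 225.1] [559.  195.3 234.8]
scene 235 246 [480.1 132.3 235. ] [559.3 186.4 245. ]
shut 379 [551.8  17.9 104. ]
shut 530 [553.3  20.3 105.1]
```

View pics/fscene.png

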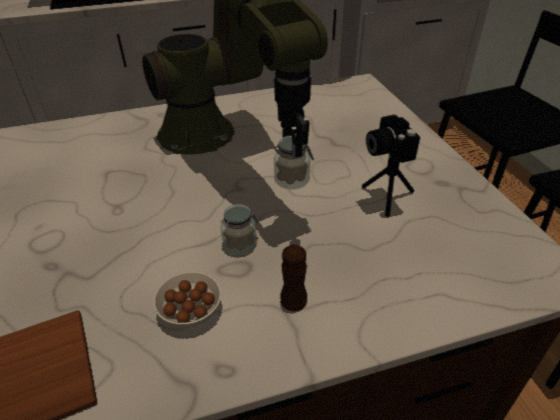

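View pics/ftop.png

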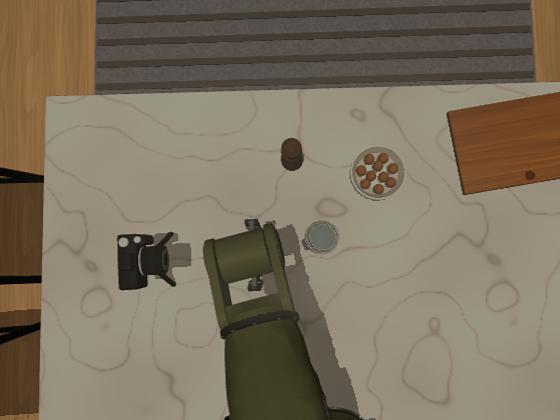

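The scene view shows the jar held upright at (293,165) with its clasp facing the camera. The top view shows the shut jar at (321,237), bowl and mill unmoved. Depth puts the jar axis at ≈(516,163), which matches the target.

```bash
python3 -c "
from rig import bot
print(bot.finish_job(), bot.read_state()['qvel'])"
```

```text
the job is handed in; nothing more can be done
the job is handed in; nothing more can be done
```

The open clasp is snapped shut, and I handed the job in with the jar held upright and at rest about 20 cm in front of the lens, its middle level with the lens and the clasp facing it. The other jar, bowl and mill did not move; the verdict was not shown.

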